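# Lock the carrier on the conveyor with the flat-bladed key

### The job

Take the key with the T-bar handle out of the key stand, put its flat blade down into the slot of the lock beside the conveyor, turning it until it drops fully home, then turn the lock with it clockwise (seen from above) to its stop so that the tongue swings over the blue carrier plate. Leave the key standing in the lock, fully down, and leave the round-handled key in the stand.

Things in the scene. Friction and masses are not known exactly. Their poses are not given: they have to be found in the camera images.
- key_handle (a point): Steel T-key, 82 mm tall, upright in a hole of the blue stand (40 mm high). Point: centre of its bar handle, 60 (x) x 14 (y) x 22 (z up) mm, 91 mm above the table. Below it: 14 mm round shank; 40 mm round collar, underside 51 mm below the point, resting on the stand; flat blade 24 (x) x 9 (y) x 20 deep, tip 71 mm below, loose in a 31 mm hole. Works either way round. 150 g.
- lock_slot (a point): Slot mouth centre, on top of the 50 x 50 mm steel lock barrel beside the belt conveyor, 98 mm above the table. Slot 28 (x) x 14 (y) x 27 mm deep, 4 mm chamfer; z up; the axes turn with the barrel. Dark tongue, 103 mm from axis to tip, sticks out along +x, low under the barrel. Key home: collar flat on the barrel, handle centre 51 mm above this point, play about 12 degrees each way.
- lock (a joint): Barrel angle about its vertical axis, rad: 0 = open, grows clockwise seen from above, stops at 1.047 (60 degrees, locked, tongue square over the blue carrier plate). Starts between 0 and 0.2; turns stiffly (friction 0.06 N m, no spring) and stays where it is left.
- round_handle (a point): Other key, to be left alone, in the stand's other hole, 110 mm from the T-key (which hole varies). Point: centre of its round disc handle, 40 mm across, 22 mm high, 91 mm above the table. Like shank and collar, but an 18 mm square foot that does not fit the slot.
Mind the look-alikes: they are no part of the job. Leave any red look-alike of the part that bears key_handle alone.

How it is judged:
On the way, in this order (a step that is already met when the one before it is completed fails the run):
1. the T-key's blade is down in the slot before the lock has been turned (collar within 6 mm of the barrel, key within 12 mm of the slot's centre, upright within 10 degrees, lock below 0.6 rad) (z of key_handle in the frame of lock_slot below 0.057 m and horizontal distance between key_handle and lock_slot below 0.012 m and angle between key_handle's own z axis and vertical below 0.175 rad and value of joint lock below 0.6 rad), for 0.1 s.
2. the lock reaches its last 10 degrees before the stop while the gripper is at the key's handle (value of joint lock above 0.87 rad and distance between the grasp point and key_handle below 0.035 m and z of key_handle in the frame of lock_slot below 0.059 m), for 0.05 s.
At the end, for the whole second after the job is handed in: The lock stands within 10 degrees of its stop (above 0.87 rad) and at rest, the T-key stands in its slot released, upright within 10 degrees, within 12 mm of the slot's centre and with its collar within 6 mm of the barrel's top face, and the round-handled key is within 30 mm of where it was (value of joint lock above 0.87 rad and z of key_handle in the frame of lock_slot below 0.057 m and horizontal distance between key_handle and lock_slot below 0.012 m and angle between key_handle's own z axis and vertical below 0.175 rad and distance of round_handle from where it was at the start of the episode below 0.03 m and velocity of joint lock below 0.05 rad/s); the robot touches nothing.
It fails at once if the round-handled key is taken out of the stand or knocked over (moved 30 mm) (distance of round_handle from where it was at the start of the episode above 0.03 m).
It also fails if it takes over 45 s, if anything falls off the work surface, if the arm or the gripper's body presses on something with over 40 N, if the wrist force passes 120 N, or if a joint passes its speed limit or range.

### The arm

A 7-joint arm with a two-finger parallel gripper is mounted at the origin on the work surface. World frame = base frame: x ahead of the robot, y to its left, z up, the work surface at z = 0. Lengths are in m, angles in rad, forces in N, time in s.
With the tool pointing down it reaches from about 0.4 to 0.85 m from the base axis. Payload 10.4 kg.
Tool frame: the origin (TCP) lies at the very end of the fingers, on their centre line; the grasp point (between the pads) lies manip.hold_point_z behind it (manip.hold_point_z is the distance from the TCP to the grasp point, in m); z points along the fingers, y is the direction in which the jaws open and shut (so a half turn about z gives the same grasp; the last joint's range is limited). The gripper opens to 85 mm and grips with 20 to 120 N. Pads are 22 mm wide; open, the fingers measure 114 mm over their backs; the gripper's body (76 mm by 85 mm) begins 54 mm behind the grasp point. The pads swing forward as they close: fully open they stand 13 mm farther back than shut.
Start: joints at [-1.266, 0.332, -0.065, 1.46, 0.022, 1.35, -0.088], TCP at [0.201, 0.592, 0.231] pointing down, gripper open.
Joint ranges: [-2.6, 2.6], [-0.5, 2.12], [-1.47, 1.34], [0.16, 2.42], [-1.27, 4.41], [0.06, 2.06], [-2.6, 2.6]. Speed limits (rad/s): [2.22, 2.22, 2.79, 2.79, 3.14, 3.14, 3.14].

### API

Orientations are given as a unit quaternion [x, y, z, w].
In Python, from workcell import manip gives the robot as it stands.
- The arm moves only by the tool jog_arm, never from a script. Its arguments are lists of equal length, an entry for each row: "translation": the shift along the world's x, y, z in mm, a list of three; "turn": the turn about the world's z in degrees. In form: {"translation": [[x, y, z], ...], "turn": [turn, ...]}. A call has 1 to 12 rows; each row is the pose to reach, as a shift and turn from the pose measured when the call began; what a row does not reach only later rows make up. A row lasts 1/12 s, in which the tool goes at most 41.7 mm and 7.16 degrees, less where a joint would pass 70% of its speed; a pose out of reach is approached as far as the arm can. A call with a gripper value outside its range is refused whole. "grip" is the finger opening in mm, from 0 to 85.4, set as the call begins (left out, the last holds). The fingers move at their own pace and stop on an object; "grip_force" is the grip in N (left out, the last holds). Time passes only in rows, so rows that repeat a pose let the fingers close. It gives the time, the measured TCP pose, the force and the opening at its end, in the units of the state.
- manip.get_obs(): the state, without advancing time (a new reading comes with each control period).
- manip.camera(name): name is "side" or "top" or "wrist"; returns a dict with "frame" (480x640x3 uint8, red, green, blue), "mtx" (3x3 intrinsics, pixels), "pose" (4x4, takes a point from camera to world coordinates). Camera axes: x right, y down, z forward; pixel columns grow to the right and rows downward; lengths in m; the calibration is good to about 2 mm. The wrist camera is an equidistant fisheye: a pixel r from the principal point sees the ray r / f radians off the axis. A picture is of the moment at which its call begins. There is no depth.
- manip.hand_in(): hands the job in, once; it reports no verdict.
Trained networks look in a picture, given as the dict that the camera call returned (one of the last four; its "shot" number tells which), for a name from the list of things; names that differ only in an ending like _2 or _b are one class to them, and where a whole thing is asked for, a point or a joint stands for the part that bears it (a point fixed in the world has none). Each returns a list of dicts, best first, with "confidence" (0 to 1); they miss things now and then, are a little off and sometimes report something else, mostly with a low value. They report only what shows in the picture. A call takes as long as a camera call. They do not tell look-alikes from the thing itself.
- manip.outline_of(picture, label): "mask" (480x640 bool, what is visible of it) and "extent" ([left, top, right, bottom] in pixels, round what is visible of it).
- manip.pinpoint(picture, label): "at" ([column, row] in pixels: a listed point, or the origin of a listed thing).
The state is a dict: "clock": time; "joint_pos": joint angles; "joint_velocities": joint speeds; "tau": joint torques, N m; "position": TCP position; "ee_rot": TCP orientation; "ft_force": force on the tool from outside, world axes, zero at the start; "torque": the same for the moment, N m; "grip_width": opening from 0.0 (shut) to 1.0 (fully open).
Only numpy, scipy, OpenCV 4.12 (cv2) and the standard library are available. Lean on these libraries where they do the work, as an engineer would, in place of code of your own. Each camera call takes 0.05 s, during which the arm holds its last target. There are 200 camera calls.

## Working session

There is one attempt and no reset: what is moved stays moved. The work goes in short steps, Python scripts to look and compute and a tool call to move; the robot and the scene stay as the last step left them, time stands still between calls to the robot, and variables do not carry over. Pictures are saved under pics/ and viewed, about 8 in all and at most 12, crops included, and the job is handed in when it is done.

Besides the shell and the picture viewer there is one more tool, called by a JSON object that holds its "fn" and its "kwargs", one argument or row to a line. jog_arm: Moves the arm, as the interface text tells. Its arguments: {"type":"object","properties":{"translation":{"type":"array"},"turn":{"type":"array"},"grip":{"type":"number"},"grip_force":{"type":"number"}},"required":["translation","turn"]}

```bash
mkdir -p pics; cat > h.py <<'E'
import numpy as np, cv2
from workcell import manip
def ray(c,px):
    K=np.array(c["mtx"]);T=np.array(c["pose"]);d=np.array([(px[0]-K[0,2])/K[0,0],(px[1]-K[1,2])/K[1,1],1.])
    return T[:3,3],T[:3,:3]@d
def atz(c,px,z):
    o,d=ray(c,px);return o+d*(z-o[2])/d[2]
def save(c,n,crop=None,s=1):
    f=np.array(c["frame"])[:,:,::-1]
    if crop: f=f[crop[1]:crop[3],crop[0]:crop[2]]
    cv2.imwrite("pics/"+n,cv2.resize(f,None,fx=s,fy=s,interpolation=cv2.INTER_CUBIC))
def tri(a,pa,b,pb):
    A=[];B=[]
    for c,p in((a,pa),(b,pb)):
        o,d=ray(c,p);d=d/np.linalg.norm(d);P=np.eye(3)-np.outer(d,d);A.append(P);B.append(P@o)
    return np.linalg.solve(sum(A),sum(B))
E
python3 - <<'E'
from h import *
print(manip.hold_point_z, manip.get_obs())
for n in("top","side"):
    c=manip.camera(n);save(c,n+"0.png");print(n,np.round(c["pose"],3).tolist(),c["mtx"])
    for l,z in(("key_handle",.091),("lock_slot",.098),("round_handle",.091)):
        for r in manip.pinpoint(c,l): print(l,np.round(r["at"],1),round(r["confidence"],2),atz(c,r["at"],z).round(4))
E
```

```text
0.0187 {'clock': 0.0, 'joint_pos': array([-1.26563966,  0.33289556, -0.06472265,  1.46092732,  0.02161269,
        1.34988244, -0.08845237]), 'joint_velocities': array([ 0.00039261,  0.00014616, -0.00159079, -0.00101289,  0.0003157 ,
       -0.00152975, -0.00196263]), 'tau': array([ 3.30188350e-04, -6.25461674e+01,  4.92157589e-02, -3.91616070e+01,
        1.61273143e-02,  1.01385493e-02,  5.35535264e-06]), 'position': array([0.20107814, 0.59138581, 0.23050787]), 'ee_rot': array([ 1.63100113e-01,  9.86609270e-01, -7.03554651e-04, -8.13657736e-05]), 'ft_force': array([-0.68613124,  0.48232896,  0.05496025]), 'torque': array([ 0.05153475, -0.02703945,  0.02454023]), 'grip_width': 0.9979051106723319}
top [[-0.027, -0.993, 0.119, 0.407], [-1.0, 0.027, 0.0, 0.101], [-0.003, -0.119, -0.993, 1.063], [0.0, 0.0, 0.0, 1.0]] [[588.6056302    0.         322.86387511]
 [  0.         588.6056302  235.18813879]
 [  0.           0.           1.        ]]
key_handle [219.  233.7] 0.82 [0.5303 0.2742 0.091 ]
key_handle [153.6 204.4] 0.68 [0.5828 0.3835 0.091 ]
lock_slot [502.2 264.6] 0.72 [ 0.4658 -0.1914  0.098 ]
round_handle [288.8 245. ] 0.8 [0.5083 0.1583 0.091 ]
side [[0.976, -0.152, 0.159, 0.401], [-0.219, -0.641, 0.736, -0.426], [-0.01, -0.752, -0.659, 0.549], [0.0, 0.0, 0.0, 1.0]] [[439.2154458    0.         320.97219348]
 [  0.         439.2154458  240.16756325]
 [  0.           0.           1.        ]]
key_handle [324.3 149.2] 0.97 [0.5807 0.364  0.091 ]
key_handle [307.8 177.2] 0.78 [0.5266 0.2685 0.091 ]
round_handle [308.4 211.9] 0.9 [0.5063 0.1625 0.091 ]
```

View pics/top0.png

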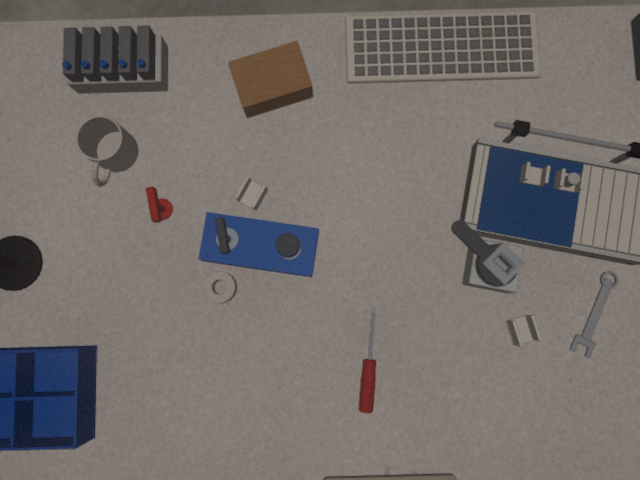

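View pics/side0.png

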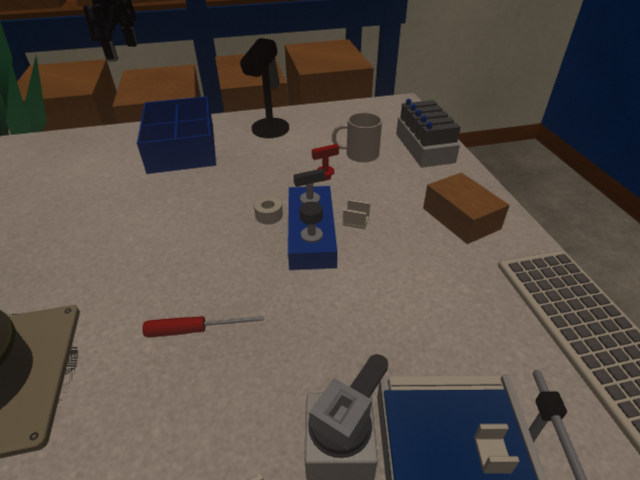

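```bash
python3 - <<'E'
from h import *
f=cv2.imread("pics/top0.png")
a=cv2.resize(f[195:285,135:255],None,fx=5,fy=5,interpolation=cv2.INTER_CUBIC)[:, :400]
a=cv2.resize(f[190:270,140:240],None,fx=4,fy=4,interpolation=cv2.INTER_CUBIC)
b=cv2.resize(f[215:295,440:540],None,fx=4,fy=4,interpolation=cv2.INTER_CUBIC)
cv2.imwrite("pics/crop1.png",cv2.convertScaleAbs(np.hstack([a,b]),alpha=1.5))
E
```

```text
(no output)
```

View pics/crop1.png

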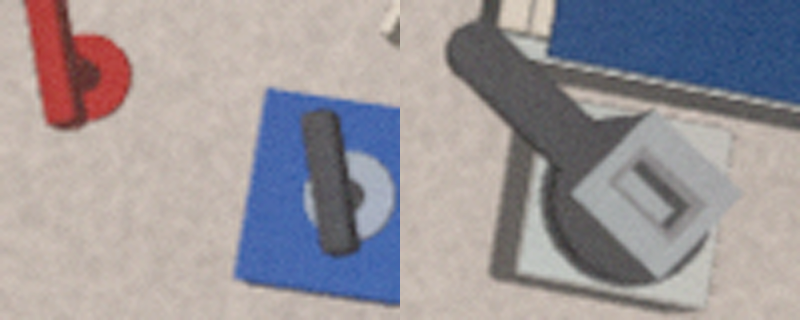

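Candidates for key_handle: the red T at top (154,204) is the look-alike. The grey T at (222,236) in the blue stand is the one meant: it is steel and stands 110 mm from the round disc at (289,245). The crop also shows the lock barrel top at about (504,263), with the tongue pointing up and to the left.

```bash
python3 - <<'E'
from h import *
t=manip.camera("top");s=manip.camera("side")
ang=lambda v:np.degrees(np.arctan2(v[1],v[0]))
cr=lambda x,y:(x/4+140,y/4+190)
cl=lambda x,y:((x-400)/4+440,y/4+215)
p=atz(t,cr(320,115),.1);q=atz(t,cr(343,250),.1);print("bar",p,q,(p+q)/2,ang(p-q),np.linalg.norm(p-q))
L,T,R,B=[atz(t,cl(*v),.098) for v in((572,192),(655,112),(742,192),(657,278))]
print("lock",(L+T+R+B)/4,ang(L-B),ang(T-R),ang(T-L)+0,ang(R-B), [np.linalg.norm(a-b) for a,b in((L,T),(T,R))])
print("tongue",ang(atz(t,cl(495,30),.07)-atz(t,cl(590,115),.07)))
for l in("key_handle","round_handle","lock_slot"):
    a=manip.pinpoint(t,l);b=manip.pinpoint(s,l)
    for i in a:
        for j in b: print(l,i["at"],j["at"],tri(t,i["at"],s,j["at"]).round(4))
E
```

```text
bar [0.55406312 0.27077629 0.1       ] [0.49774671 0.26165488 0.1       ] [0.52590492 0.26621559 0.1       ] 9.200137768813567 0.057050308813107686
lock [ 0.46778841 -0.19469665  0.098     ] 42.11233586361696 44.69634047681745 -48.398516245089326 -47.28570441884045 [np.float64(0.04825505466523471), np.float64(0.047705224822227846)]
tongue 45.59913972095642
key_handle [154.6, 204.5] [309.2, 175.1] [0.5763 0.4069 0.0069]
key_handle [154.6, 204.5] [323.7, 149.7] [0.5847 0.3858 0.0773]
key_handle [221.5, 237.0] [309.2, 175.1] [0.5269 0.2691 0.0948]
key_handle [221.5, 237.0] [323.7, 149.7] [0.5359 0.2564 0.1527]
lock_slot [504.5, 262.2] [341.0, 407.8] [ 0.4699 -0.1959  0.0967]
```

{"fn": "jog_arm", "kwargs": {
  "translation": [
    [27, -27, 0],
    [54, -54, 0],
    [82, -81, 0],
    [109, -108, 0],
    [136, -135, 0],
    [163, -162, 0],
    [190, -189, 0],
    [217, -216, 0],
    [244, -243, 0],
    [272, -270, 0],
    [299, -297, 0],
    [326, -323, 0]
  ],
  "turn": [-7, -14, -21, -28, -35, -42, -49, -56, -63, -70, -77, -84],
  "grip": 60
}}

```text
clock: 1.8
position: [0.5284, 0.2671, 0.2317]
ee_rot: [0.783, 0.622, 0.0, 0.0]
ft_force: [0.5, 0.5, -0.7]
grip_width: 0.702
```

{"fn": "jog_arm", "kwargs": {
  "translation": [
    [0, 0, 0],
    [0, 0, 0],
    [0, 0, 0],
    [0, 0, 0],
    [0, 0, 0],
    [0, 0, 0],
    [0, 0, 0],
    [0, 0, 0],
    [0, 0, 0],
    [0, 0, 0],
    [0, 0, 0],
    [0, 0, 0]
  ],
  "turn": [-7, -14, -21, -28, -35, -42, -49, -56, -63, -66, -66, -66]
}}

```text
clock: 2.8
position: [0.5283, 0.2672, 0.2317]
ee_rot: [0.995, 0.096, 0.0, 0.0]
ft_force: [-0.3, 0.3, 0.4]
grip_width: 0.704
```

```bash
cat >> h.py <<'E'
def wray(c,px):
    K=np.array(c["mtx"]);T=np.array(c["pose"]);u=np.array([(px[0]-K[0,2])/K[0,0],(px[1]-K[1,2])/K[1,1]]);th=np.hypot(*u)
    d=np.array([*(u/max(th,1e-9)*np.sin(th)),np.cos(th)]);return T[:3,3],T[:3,:3]@d
def watz(c,px,z):
    o,d=wray(c,px);return o+d*(z-o[2])/d[2]
def yhead(o):
    from scipy.spatial.transform import Rotation as R
    m=R.from_quat(o["ee_rot"]).as_matrix();return np.degrees(np.arctan2(m[1,1],m[0,1])),m[:,2]
E
python3 - <<'E'
from h import *
o=manip.get_obs();print(o["clock"],o["position"],yhead(o),o["joint_pos"].round(2),o["grip_width"])
c=manip.camera("wrist");save(c,"w1.png")
for r in manip.pinpoint(c,"key_handle"):print(r["at"],r["confidence"],watz(c,r["at"],.091))
for r in manip.outline_of(c,"key_handle"):print(r["extent"],r["confidence"])
E
```

```text
2.8 [0.52833581 0.26716064 0.23173143] (np.float64(-79.0022014581093), array([ 6.00305449e-04, -4.31949831e-04, -9.99999727e-01])) [-0.96  0.27  0.51  1.58 -0.14  1.33 -1.82] 0.7042092431433367
[315.4, 225.2] 0.94 [0.52617181 0.26858371 0.091     ]
[183.6, 126.1] 0.82 [0.58690458 0.3855797  0.091     ]
[295.3, 185.2, 334.3, 261.0] 0.77
[175.0, 88.5, 229.7, 159.7] 0.67
```

View pics/w1.png

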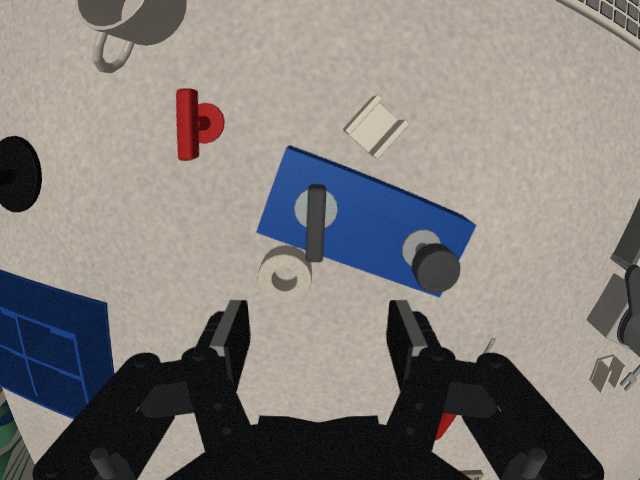

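{"fn": "jog_arm", "kwargs": {
  "translation": [
    [-2, 1, -35],
    [-2, 1, -70],
    [-2, 1, -105],
    [-2, 1, -130],
    [-2, 1, -150],
    [-2, 1, -158],
    [-2, 1, -158],
    [-2, 1, -158]
  ],
  "turn": [-1.5, -1.5, -1.5, -1.5, -1.5, -1.5, -1.5, -1.5]
}}

```text
clock: 3.62
position: [0.5268, 0.2682, 0.0745]
ee_rot: [0.997, 0.083, 0.001, 0.0]
ft_force: [-0.1, 0.7, 0.4]
grip_width: 0.701
```

{"fn": "jog_arm", "kwargs": {
  "translation": [
    [0, 0, 0],
    [0, 0, 0],
    [0, 0, 0],
    [0, 0, 0],
    [0, 0, 0],
    [0, 0, 0],
    [0, 0, 0],
    [0, 0, 0]
  ],
  "turn": [0, 0, 0, 0, 0, 0, 0, 0],
  "grip": 5,
  "grip_force": 80
}}

```text
clock: 4.28
position: [0.5273, 0.2686, 0.0755]
ee_rot: [0.997, 0.083, 0.001, -0.0]
ft_force: [-1.1, 0.1, 6.2]
grip_width: 0.152
```

{"fn": "jog_arm", "kwargs": {
  "translation": [
    [0, 0, 20],
    [0, 0, 45],
    [0, 0, 75],
    [0, 0, 110],
    [0, 0, 135],
    [0, -30, 140],
    [-5, -65, 140],
    [-9, -100, 140],
    [-14, -135, 140],
    [-18, -170, 140],
    [-23, -205, 140],
    [-28, -240, 140]
  ],
  "turn": [0, 0, 0, 0, 0, 5, 10, 15, 20, 25, 30, 34]
}}

```text
clock: 5.28
position: [0.4986, 0.0268, 0.2155]
ee_rot: [0.928, 0.373, 0.001, -0.001]
ft_force: [0.5, -0.5, -1.1]
grip_width: 0.149
```

{"fn": "jog_arm", "kwargs": {
  "translation": [
    [-5, -35, 0],
    [-9, -70, 0],
    [-13, -105, 0],
    [-18, -140, 0],
    [-22, -175, 0],
    [-27, -205, 0],
    [-31, -222, 0],
    [-31, -222, 0],
    [-31, -222, 0]
  ],
  "turn": [0, 0, 0, 0, 0, 0, 0, 0, 0]
}}

```text
clock: 6.03
position: [0.4671, -0.196, 0.2155]
ee_rot: [0.928, 0.371, 0.001, -0.001]
ft_force: [0.9, 1.5, -1.8]
grip_width: 0.15
```

```bash
python3 - <<'E'
from h import *
o=manip.get_obs();print(o["clock"],o["position"],yhead(o),o["joint_pos"].round(2),o["grip_width"],o["ft_force"])
c=manip.camera("wrist");save(c,"w2.png")
for r in manip.pinpoint(c,"key_handle")+manip.pinpoint(c,"lock_slot"):print(r["at"],r["confidence"],watz(c,r["at"],.098))
t=manip.camera("top");s=manip.camera("side");save(s,"s2.png",(200,200,520,440),2.5)
for l in("key_handle","lock_slot"):
  print(l,[(r["at"],atz(t,r["at"],.098)) for r in manip.pinpoint(t,l)],[(r["at"],atz(s,r["at"],.098)) for r in manip.pinpoint(s,l)])
E
```

```text
6.0333 [ 0.46709724 -0.19603027  0.21547708] (np.float64(-46.38773649603244), array([ 0.00119455,  0.00245502, -0.99999627])) [-0.47  0.08  0.82  1.83 -0.06  1.26 -0.44] 0.1495212743013191 [ 0.89539409  1.51201621 -1.83296986]
[318.1, 332.4] 0.77 [ 0.4041299  -0.25562239  0.098     ]
[317.9, 228.2] 0.87 [ 0.46896278 -0.19372664  0.098     ]
key_handle [([152.0, 204.6], array([0.58123252, 0.38414429, 0.098     ])), ([530.7, 255.0], array([ 0.48030714, -0.2391729 ,  0.098     ]))] [([342.3, 331.8], array([ 0.49713491, -0.09900424,  0.098     ]))]
lock_slot [([504.2, 264.2], array([ 0.46636035, -0.19473238,  0.098     ]))] [([338.7, 407.3], array([ 0.46767068, -0.1954559 ,  0.098     ]))]
```

View pics/w2.png

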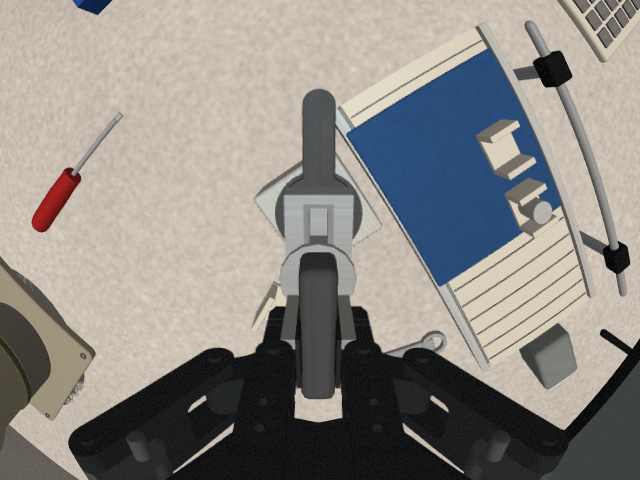

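View pics/s2.png

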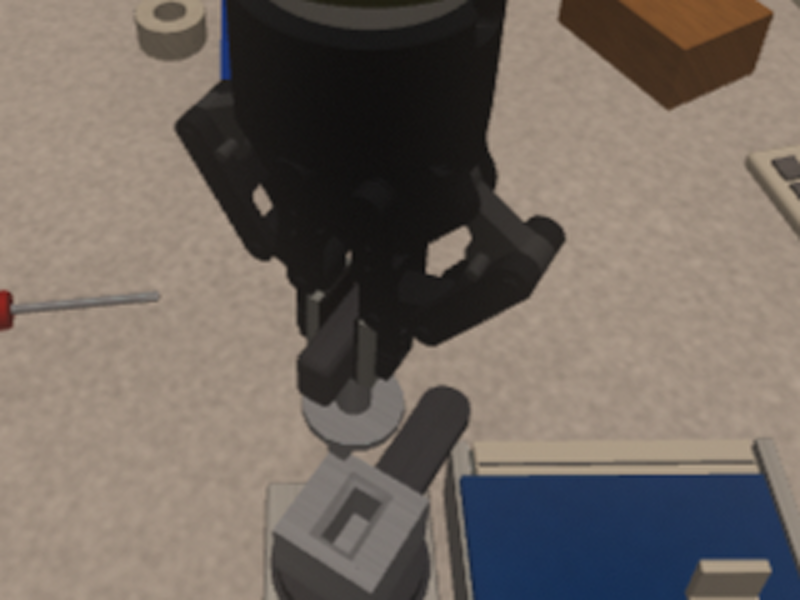

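```bash
python3 - <<'E'
from h import *
c=manip.camera("wrist");o=manip.get_obs()
for z in(.230,.2325): print(watz(c,(318.1,332.4),z),watz(c,(318.3,253),z+.011),watz(c,(318,398),z+.011))
print(o["position"],o["ft_force"])
for r in manip.outline_of(c,"lock_slot")[:1]:print(r["extent"])
print(watz(c,(319,207),.098),watz(c,(319,237),.098)) 
a=watz(c,(285,196),.098);b=watz(c,(354,196),.098);print("barrel back edge",a,b,np.linalg.norm(a-b),np.degrees(np.arctan2(*(a-b)[1::-1])))
E
```

```text
[ 0.46644504 -0.19572949  0.23      ] [ 0.49452458 -0.16893312  0.241     ] [ 0.44728191 -0.21403113  0.241     ]
[ 0.46760947 -0.19461502  0.2325    ] [ 0.49520154 -0.16828354  0.2435    ] [ 0.44896208 -0.21242388  0.2435    ]
[ 0.46768443 -0.19484562  0.21550056] [-0.07278535 -0.22539354 -1.21081076]
[278.9, 89.8, 362.9, 260.2]
[ 0.48168161 -0.18199621  0.098     ] [ 0.46526525 -0.19773909  0.098     ]
barrel back edge [ 0.47073623 -0.1587272   0.098     ] [ 0.50496642 -0.19444718  0.098     ] 0.04947345544219384 133.77990017934061
```

{"fn": "jog_arm", "kwargs": {
  "translation": [
    [1, 0.5, -20],
    [1, 0.5, -40],
    [1, 0.5, -55],
    [1, 0.5, -60],
    [1, 0.5, -64],
    [1, 0.5, -67],
    [1, 0.5, -69],
    [1, 0.5, -71],
    [1, 0.5, -71]
  ],
  "turn": [0, 0, 0, 0, 0, 0, 0, 0, 0]
}}

```text
clock: 7.33
position: [0.4688, -0.1945, 0.1447]
ee_rot: [0.928, 0.373, 0.001, -0.001]
ft_force: [0.4, 1.3, -0.5]
grip_width: 0.145
```

{"fn": "jog_arm", "kwargs": {
  "translation": [
    [0, 0, -3],
    [0, 0, -6],
    [0, 0, -8],
    [0, 0, -10],
    [0, 0, -11],
    [0, 0, -12],
    [0, 0, -12]
  ],
  "turn": [0, 0, 0, 0, 0, 0, 0]
}}

```text
clock: 7.92
position: [0.4689, -0.1945, 0.1335]
ee_rot: [0.928, 0.373, 0.001, -0.001]
ft_force: [-4.9, 3.2, 10.7]
grip_width: 0.151
```

{"fn": "jog_arm", "kwargs": {
  "translation": [
    [0, 0, -1],
    [0, 0, -1],
    [0, 0, -1]
  ],
  "turn": [0, 0, 0]
}}

```text
clock: 8.17
position: [0.4689, -0.1945, 0.1335]
ee_rot: [0.928, 0.373, 0.002, -0.002]
ft_force: [-6.7, 3.1, 13.8]
grip_width: 0.149
```

```bash
python3 - <<'E'
from h import *
s=manip.camera("side");save(s,"s3.png",(260,300,420,460),3.7)
o=manip.get_obs();print(o["position"],o["ft_force"],o["torque"],o["joint_pos"].round(2))
E
```

```text
[ 0.46892843 -0.19448846  0.13346258] [-6.32536325  2.11840911 14.03499371] [0.55454479 1.46188256 0.00318286] [-0.43  0.19  0.81  1.92 -0.16  1.09 -0.36]
```

View pics/s3.png

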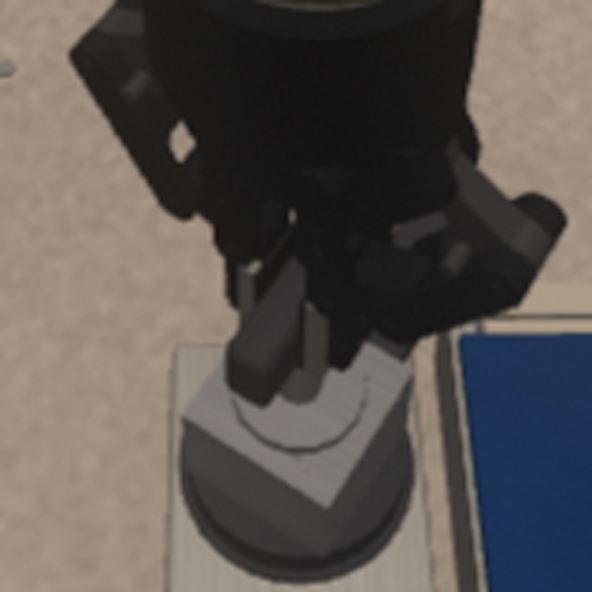

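{"fn": "jog_arm", "kwargs": {
  "translation": [
    [0, 0, 0.5],
    [0, 0, 0.5],
    [0, 0, 0.5],
    [0, 0, 0.5],
    [0, 0, 0.5],
    [0, 0, 0.5],
    [0, 0, 0.5],
    [0, 0, 0.5],
    [0, 0, 0.5],
    [0, 0, 0.5],
    [0, 0, 0.5],
    [0, 0, 0.5]
  ],
  "turn": [-5, -10, -15, -20, -25, -30, -35, -40, -45, -50, -54, -54]
}}

```text
clock: 9.22
position: [0.4688, -0.1938, 0.1339]
ee_rot: [0.996, -0.091, 0.002, -0.001]
ft_force: [-0.9, 3.0, 1.0]
grip_width: 0.148
```

```bash
python3 - <<'E'
from h import *
o=manip.get_obs();print(o["clock"],o["position"],yhead(o),o["ft_force"],o["torque"],o["joint_pos"].round(2))
E
```

```text
9.2167 [ 0.46884422 -0.19382177  0.13390504] (np.float64(-100.39452109546528), array([ 0.00374   ,  0.00182431, -0.99999134])) [-0.91242479  3.01313002  0.97271126] [0.68127461 0.27410072 0.00459008] [-0.55  0.21  0.96  1.93 -0.2   1.09 -1.27]
```

{"fn": "jog_arm", "kwargs": {
  "translation": [
    [0, 0, 0],
    [0, 0, 0],
    [0, 0, 0],
    [0, 0, 0]
  ],
  "turn": [-3, -6, -9, -9]
}}

```text
clock: 9.55
position: [0.4689, -0.1936, 0.1339]
ee_rot: [0.986, -0.168, 0.002, -0.001]
ft_force: [-0.4, 2.3, -0.5]
grip_width: 0.148
```

```bash
python3 - <<'E'
from h import *
o=manip.get_obs();print(o["clock"],o["position"],yhead(o),o["ft_force"],o["torque"])
E
```

```text
9.55 [ 0.46889709 -0.19356504  0.13389373] (np.float64(-109.38022752911208), array([ 0.00388464,  0.00147868, -0.99999136])) [-0.35577682  2.31798616 -0.51145532] [0.47915978 0.16810914 0.0411071 ]
```

{"fn": "jog_arm", "kwargs": {
  "translation": [
    [0, 0, 0],
    [0, 0, 0],
    [0, 0, 0],
    [0, 0, 0]
  ],
  "turn": [-2, -4, -6, -6]
}}

```text
clock: 9.88
position: [0.4689, -0.1934, 0.1339]
ee_rot: [0.976, -0.219, 0.002, -0.001]
ft_force: [-1.1, 2.4, 0.9]
grip_width: 0.147
```

```bash
python3 - <<'E'
from h import *
o=manip.get_obs();print(o["clock"],o["position"],yhead(o),o["ft_force"],o["torque"])
t=manip.camera("top");save(t,"t4.png",(440,130,640,290),4)
E
```

```text
9.8833 [ 0.46891408 -0.19344859  0.13388049] (np.float64(-115.27181512580992), array([ 0.00395338,  0.00119525, -0.99999147])) [-1.14773494  2.40166189  0.94850819] [0.43920082 0.1973151  0.04479927]
```

View pics/t4.png

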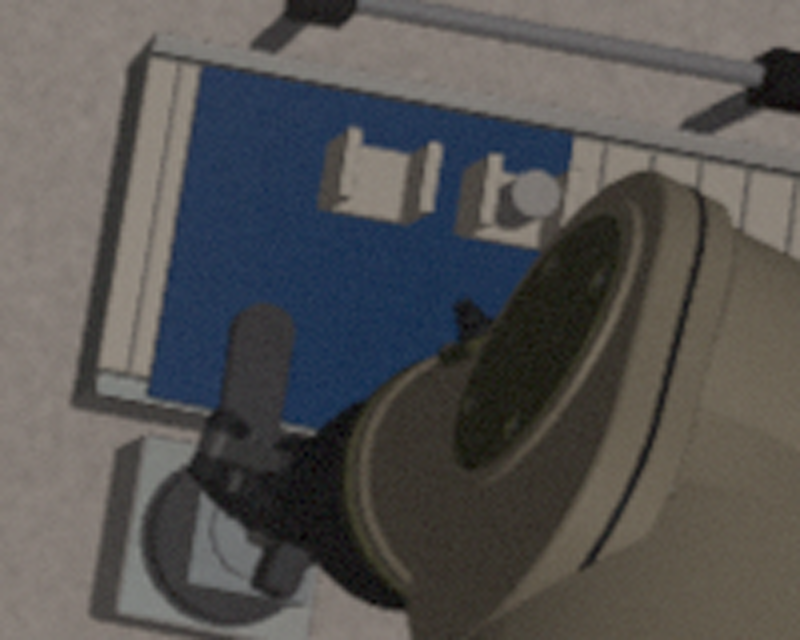

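{"fn": "jog_arm", "kwargs": {
  "translation": [
    [0, 0, 0],
    [0, 0, 0],
    [0, 0, 0],
    [0, 0, 0]
  ],
  "turn": [-2, -4, -6, -6]
}}

```text
clock: 10.27
position: [0.4691, -0.1933, 0.1339]
ee_rot: [0.964, -0.267, 0.002, -0.001]
ft_force: [-0.4, 0.8, -0.3]
grip_width: 0.145
```

```bash
python3 - <<'E'
from h import *
o=manip.get_obs();print(o["clock"],o["position"],yhead(o),o["ft_force"],o["torque"])
E
```

```text
10.2667 [ 0.46907616 -0.1932667   0.13389866] (np.float64(-121.00862984355015), array([ 4.03432757e-03,  4.66381618e-04, -9.99991753e-01])) [-0.4014925   0.81665301 -0.310557  ] [0.36491701 0.05046384 0.9765997 ]
```

{"fn": "jog_arm", "kwargs": {
  "translation": [
    [0, 0, 0],
    [0, 0, 0],
    [0, 0, 0]
  ],
  "turn": [-1.5, -3, -3]
}}

```text
clock: 10.52
position: [0.4692, -0.1931, 0.1339]
ee_rot: [0.956, -0.292, 0.002, -0.001]
ft_force: [-0.1, 1.0, 0.7]
grip_width: 0.15
```

```bash
python3 - <<'E'
from h import *
o=manip.get_obs();print(o["clock"],o["position"],yhead(o),o["ft_force"],o["torque"])
E
```

```text
10.5167 [ 0.4692089  -0.19313682  0.13390042] (np.float64(-123.97873710328471), array([ 3.98265754e-03, -1.26024647e-04, -9.99992061e-01])) [-0.1428088   1.01829132  0.66276853] [0.28794078 0.07513476 1.65751766]
```

{"fn": "jog_arm", "kwargs": {
  "translation": [
    [0, 0, 0],
    [0, 0, 0]
  ],
  "turn": [3, 4]
}}

```text
clock: 10.68
position: [0.4692, -0.1933, 0.1339]
ee_rot: [0.966, -0.257, 0.002, -0.001]
ft_force: [0.0, 0.4, -1.5]
grip_width: 0.148
```

{"fn": "jog_arm", "kwargs": {
  "translation": [
    [0, 0, 0],
    [0, 0, 0],
    [0, 0, 0],
    [0, 0, 0],
    [0, 0, 0],
    [0, 0, 0]
  ],
  "turn": [0, 0, 0, 0, 0, 0],
  "grip": 50
}}

```text
clock: 11.18
position: [0.4692, -0.1933, 0.1339]
ee_rot: [0.966, -0.258, 0.002, -0.001]
ft_force: [-0.3, -0.3, -0.6]
grip_width: 0.586
```

{"fn": "jog_arm", "kwargs": {
  "translation": [
    [0, 0, 10],
    [0, 0, 30],
    [0, 0, 60],
    [0, 0, 100],
    [0, 0, 130],
    [-20, 30, 140],
    [-40, 60, 140],
    [-60, 95, 140],
    [-75, 130, 140],
    [-75, 165, 140],
    [-75, 200, 140]
  ],
  "turn": [0, 0, 0, 0, 0, 0, 0, 0, 0, 0, 0]
}}

```text
clock: 12.1
position: [0.3935, 0.0078, 0.2751]
ee_rot: [0.966, -0.258, 0.003, -0.002]
ft_force: [1.2, -0.8, 0.5]
grip_width: 0.588
```

```bash
python3 - <<'E'
from h import *
t=manip.camera("top");s=manip.camera("side")
a=np.array(t["frame"])[130:290,440:640,::-1];b=np.array(s["frame"])[290:470,260:440,::-1]
a=cv2.resize(a,(500,400));b=cv2.resize(b,(300,300));im=np.zeros((400,800,3),np.uint8);im[:,:500]=a;im[:300,500:]=b
cv2.imwrite("pics/end.png",cv2.convertScaleAbs(im,alpha=1.4))
for l in("key_handle","round_handle","lock_slot"):
    print(l,[(r["at"],round(r["confidence"],2),atz(t,r["at"],.149 if l[0]=="k" else .091).round(4)) for r in manip.pinpoint(t,l)])
    for i in manip.pinpoint(t,l):
        for j in manip.pinpoint(s,l): print("  tri",tri(t,i["at"],s,j["at"]).round(4))
print(manip.get_obs()["clock"])
E
```

```text
key_handle [([511.4, 259.0], 0.75, array([ 0.471 , -0.1908,  0.149 ])), ([156.6, 204.4], 0.61, array([0.5721, 0.3619, 0.149 ]))]
  tri [ 0.4609 -0.1207  0.3717]
  tri [ 0.4721 -0.1924  0.1443]
  tri [0.5798 0.3821 0.08  ]
  tri [ 0.8603  0.8956 -1.7328]
round_handle [([288.3, 244.3], 0.73, array([0.5095, 0.1591, 0.091 ]))]
  tri [0.5083 0.1588 0.0973]
lock_slot [([504.3, 264.1], 0.75, array([ 0.467 , -0.1971,  0.091 ]))]
12.7
```

View pics/end.png

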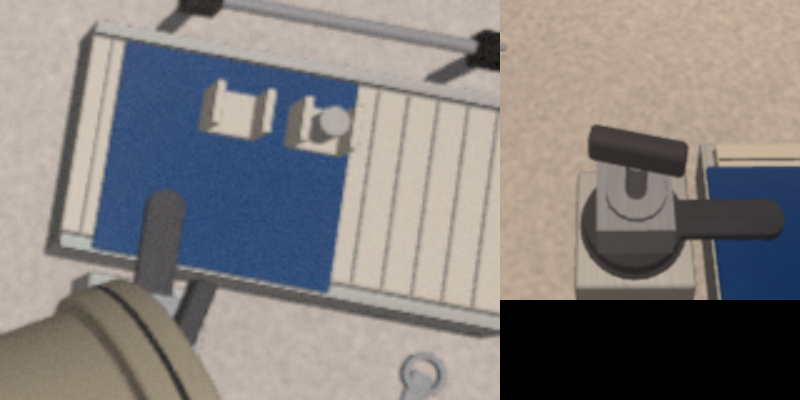

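The key stands upright with its collar flat on the barrel, the tongue is square over the blue plate, and the round key has not moved. I'm handing it in.

```bash
python3 -c "
from workcell import manip
print(manip.hand_in(), manip.get_obs()['clock'])"
```

```text
the job is handed in; nothing more can be done
the job is handed in; nothing more can be done
```

I took the grey T-key from the stand and lowered it into the lock until it met about 14 N upward with the collar on the barrel. I then turned it clockwise to the stop, where the torque rose to 1.7 N m. After backing off 4 degrees I released it and moved the arm clear, at 12.7 s on the clock.

**Last checks:**
- **Key:** in the last pictures it stands upright with its collar flat on the barrel. The handle measured (0.472, -0.192, 0.144), about 4 mm from the slot sideways and 5 mm below the expected 0.149 m. The network's estimate is rough, and it also gave a few false pairings, which I discarded.
- **Lock:** the tongue lies square over the blue plate. I judged the angle from the picture and the stop torque, as I had no direct reading of the joint.
- **Other keys:** the round-handled key is still at (0.508, 0.159), where it started, and I left the red look-alike alone.

The hand-in reported no verdict.

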